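# Hang the empty bin on the slatwall display

## Robot

A 7-joint arm with a two-finger parallel gripper is mounted at the origin on the work surface. World frame = base frame: x ahead of the robot, y to its left, z up, the work surface at z = 0. Lengths are in m, angles in rad, forces in N, time in s.
With the tool pointing down it reaches from about 0.35 to 0.775 m from the base axis. Payload 3.1 kg.
Tool frame: the origin (TCP) lies between the finger pads; the fingertips stand 17 mm ahead of it and the grasp point (between the pads) lies 2 mm behind it; z points along the fingers, x is the direction in which the jaws open and shut, and the axes are right-handed (so a half turn about z gives the same grasp; the last joint's range is limited). The gripper opens to 85 mm and grips with 20 to 120 N. Pads are 22 mm wide; open, the fingers measure 114 mm over their backs; the gripper's body (76 mm by 85 mm) begins 54 mm behind the grasp point. The pads swing forward as they close: fully open they stand 13 mm farther back than shut.
Start: joints at [1.214, 0.311, 0.014, 1.512, -0.004, 1.319, -0.027], TCP at [0.17, -0.523, 0.213] pointing down, gripper open.
Joint ranges: [-2.7, 2.7], [-0.3, 1.91], [-1.27, 1.3], [0.12, 2.57], [-1.44, 4.58], [0.2, 2.03], [-3.05, 3.05]. Speed limits (rad/s): [2.79, 2.79, 3.14, 3.14, 3.14, 3.14, 3.14].

## Interface

Orientations are given as a rotation vector (axis times angle).
In Python, from rig import manip gives the robot as it stands.
- The arm moves only by the tool apply_moves, never from a script. Its argument "series" is a list of rows, each a list of 4 numbers: the shift along the tool's x, y, z in mm, then the turn about the tool's z in rad. A call has 1 to 20 rows; each row shifts and turns the commanded pose from where the row before left it, along the tool's axes as they then stand; what a row does not reach is not made up. A row lasts 1/12 s, in which the tool goes at most 41.7 mm and 7.16 degrees, less where a joint would pass 70% of its speed; a pose out of reach is approached as far as the arm can. A call with a gripper value outside its range is refused whole. "hand" is the opening, from 0 (shut) to 1 (fully open), set as the call begins (left out, the last holds). The fingers move at their own pace and stop on an object; "force" is the grip in N (left out, the last holds). Time passes only in rows, so rows that do not move let the fingers close. It gives the time, the measured TCP pose, the force and the opening at its end, in the units of the state.
- manip.observe(): the state, without advancing time (a new reading comes with each control period).
- manip.camera(name): name is "scene" or "top" or "wrist"; returns the picture (420x560x3 uint8, red, green, blue); there is no depth.
- manip.camera_info(name): a dict with "mtx" (3x3 intrinsics, pixels), "k1" (the pictures are not rectified: a ray, as slopes to the right and down, at radius r is drawn at 1 + k1 r^2 times it, then the intrinsics apply), "position" and "rotation" of the camera in the world; the wrist camera has in their place "T_tool_cam" (4x4, takes a point from camera to tool coordinates, whose origin is the TCP and whose axes are the tool frame's). Camera axes: x right, y down, z forward; pixel columns grow to the right and rows downward; lengths in m; the calibration is good to about 2 mm. A picture is of the moment at which its call begins: read the wrist's pose just before it. camera_info takes no time and is no camera call.
- manip.sign_off(): hands the job in, once; it reports no verdict.
Trained networks look in the newest picture that a camera, given by its name, has taken for a name from the list of things; names that differ only in an ending like _2 or _b are one class to them, and where a whole thing is asked for, a point or a joint stands for the part that bears it (a point fixed in the world has none). Each returns a list of dicts, best first, with "score" (0 to 1); they miss things now and then, are a little off and sometimes report something else, mostly with a low value. They report only what shows in the picture. A call takes as long as a camera call.
- manip.look_for(thing, camera): "box" ([centre column, centre row, width, height] in pixels, round what is visible of it).
- manip.pinpoint(thing, camera): "xy" ([column, row] in pixels: a listed point, or the origin of a listed thing).
The state is a dict: "clock": time; "qpos": joint angles; "qvel": joint speeds; "joint_efforts": joint torques, N m; "tool_pos": TCP position; "tool_rot": TCP orientation; "contact_force": force on the tool from outside, world axes, zero at the start; "torque": the same for the moment, N m; "width": finger opening in m.
Only numpy, scipy, OpenCV 4.12 (cv2) and the standard library are available. Lean on these libraries where they do the work, as an engineer would, in place of code of your own. Each camera call takes 0.05 s, during which the arm holds its last target. There are 200 camera calls.

## Task

Pick up the empty grey bin and hang it by its tongue in the upper groove of the slatwall display, in the free space between the two full bins: raise its front so the turned-up lip goes in behind the slat, then turn it down until it hangs by itself, level and with its back flat against the slats. Work gently - the grooves break if you force them - and do not move the loose bottles, the tape roll or the marker.

Things in the scene. Friction and masses are not known exactly. Their poses are not given: they have to be found in the camera images.
- bin: Empty open-topped grey bin standing on the table: 90 mm deep (x), 50 wide (y), walls 3 mm; sides and back 60 mm high, front wall only 42. 0.1 to 0.2 kg. Origin: middle of its underside; +x to its low front, z up. Back face at x = -45 mm, with a tongue at its top (see bin_root, bin_lip). Easily gripped from above across its sides (50 mm), e.g. near the middle of its depth.
- bin_root (a point): Middle of the bin's top rear edge (bin x -45, z 60 mm). Here starts the tongue's leg, 40 mm wide (y), 3 mm thick (bin z 57 to 60), running straight back from x -45 to -56 mm. Axes as the bin's.
- bin_lip (a point): Top of the tongue's lip (bin x -54.5, z 77 mm). The lip is 3 mm thick (x -56 to -53), 40 wide, and stands up from the leg's far end to z 77 mm: leg and lip together are 20 mm high, an L open to the top and front. Axes as the bin's.
- bin_heel (a point): Middle of the lower edge of the bin's back face (bin x -45, z 0). Must end against the slats' face.
- display: Wooden slatwall stand fixed to the table: foot plate 12 mm high, 400 wide, from 100 mm behind to 60 mm before the slats' face; two end posts 177 mm high; between them a slatted panel 360 mm wide. Origin: on the table straight below the slats' front face (the plane x = 0) at mid width; +x the way the slats face (away from the robot at yaw 0), y along the grooves, z up.
- groove (a point): On the face at mid width, 127 mm up: where the upper groove's lower edge lies with the panel at its lowest. The panel is clamped by hand: the true edge lies 0 to 36 mm above this point, NOT measured - feel for it. The groove is a level slot 16 mm high between slats 5 mm thick; the slat above is 22 mm high. A like groove lies 70 mm lower. More than 20 N breaks it. Axes as the display's.
- cavity (a point): 20 mm behind the face, mid height of the upper groove with the panel at its lowest. Behind the slats the groove widens to a cavity 22 mm deep, reaching 20 mm up behind the slat above and 16 mm down behind the slat below. The tongue passes the slot only with the bin's front raised some 33 to 45 degrees: lip tip first, then up and in round the slat above, then turn level.
- neighbours: Two full bins of the same kind, fixed to the display, 50 mm wide, reaching 91 mm out, with bottles in them rising to 152 mm above the table; the free space between them is 150 mm wide. Origin: the middle of that space, on the slats' face, 88 mm above the table; axes as the display's. Their height does not show where the groove is.
- seat (a point): Place of a hung bin's bin_root, mid free space, with the panel at its lowest: on the face, 130 mm up (truly 0 to 36 mm higher, with the groove). Hung, the leg rests on the groove's lower edge, the lip stands 4 mm up behind the slat above, 3 mm clear of its back; the bin's back is on the face, at most 0.05 rad off level. Axes as the display's.
- bottle_a: Bystander: loose white squeeze bottle with black cap, 38 mm across, 115 mm tall, standing. Origin: middle of its underside.
- bottle_b: Bystander: loose white squeeze bottle with white cap, 38 mm across, 115 mm tall, standing. Origin: middle of its underside.
- bottle_c: Bystander: loose small white squeeze bottle with black cap, 32 mm across, 95 mm tall, standing. Origin: middle of its underside.
- tape_roll: Bystander: loose cardboard-coloured tape roll lying flat, 84 mm across, 24 mm high. Origin: middle of its underside.
- marker: Bystander: loose black marker pen lying on the table, 14 mm thick, about 130 mm long. Origin: below its middle, on its underside.

How it is judged:
At the end, for the whole second after the job is handed in: The bin hangs free and at rest in the upper groove (underside 66-110 mm up), lip's middle 5 mm or more behind the slats' face, heel -3 to 5 mm from the face, level and parallel to the groove within 0.07 rad, its middle within 45 mm of the free space's middle (x of bin_lip in the frame of display below -0.005 m and x of bin_heel in the frame of display between -0.003 and 0.005 m and height (world z) of bin between 0.066 and 0.11 m and angle between bin's own z axis and vertical below 0.07 rad and angle between the y axis of bin and the y axis of display, either way round below 0.07 rad and y of bin in the frame of neighbours between -0.045 and 0.045 m and contact force between bin and display above 0.3 N and linear speed of bin below 0.01 m/s); the robot touches nothing.
It fails at once if the bin is forced against the display (more than 20 N) (contact force between bin and display above 20 N).
It fails at once if the robot strikes the display hard (more than 20 N) (contact force between the arm and display above 20 N).
It fails at once if a bystander is moved by more than 20 mm (distance of any of bottle_a, bottle_b, bottle_c, tape_roll, marker from where it was at the start of the episode above 0.02 m).
It also fails if it takes over 72 s, if anything falls off the work surface, if the arm or the gripper's body presses on something with over 40 N, if the wrist force passes 120 N, or if a joint passes its speed limit or range.

## Working session

There is one attempt and no reset: what is moved stays moved. The work goes in short steps, Python scripts to look and compute and a tool call to move; the robot and the scene stay as the last step left them, time stands still between calls to the robot, and variables do not carry over. Pictures are saved under pics/ and viewed, about 8 in all and at most 12, crops included, and the job is handed in when it is done.

Besides the shell and the picture viewer there is one more tool, called after "Request:" by a JSON object that holds its "name" and its "arguments", one argument or row to a line. apply_moves: Moves the arm, as the interface text tells. Its arguments: {"type":"object","properties":{"series":{"type":"array"},"hand":{"type":"number"},"force":{"type":"number"}},"required":["series"]}

```bash
ls; mkdir -p pics; cat > h.py <<'E'
import numpy as np, cv2
from rig import manip
from scipy.spatial.transform import Rotation as R
E
python3 - <<'E'
from h import *
o=manip.observe(); print(o)
for c in ["scene","top"]:
    im=manip.camera(c); cv2.imwrite(f"pics/{c}0.png",im[:,:,::-1]); i=manip.camera_info(c); print(c,i)
    for t in ["bin","bin_root","bin_lip","bin_heel","display","groove","neighbours","seat","bottle_a","tape_roll","marker"]:
        print(t,[(np.round(d['xy']),round(d['score'],2)) for d in manip.pinpoint(t,c)[:4]])
print(manip.camera_info("wrist"))
E
```

```text
pics
{'clock': 0.0, 'qpos': array([ 1.2142643 ,  0.31173116,  0.01398954,  1.51307915, -0.00440566,
        1.31916477, -0.02718275]), 'qvel': array([ 0.00095754,  0.00092373,  0.00276822, -0.0005298 , -0.00023888,
        0.00162993, -0.00052457]), 'joint_efforts': array([-3.44099799e-04, -3.79919279e+01,  1.45678553e-01, -2.30594516e+01,
        1.22242217e-02,  1.36514590e-02, -5.40620178e-06]), 'tool_pos': array([ 0.17008487, -0.52222841,  0.21140916]), 'tool_rot': array([-2.54125105,  1.84483716,  0.00306897]), 'contact_force': array([ 0.2479119 , -0.74672484,  0.34368932]), 'torque': array([ 0.04176477,  0.02237466, -0.03878554]), 'width': 0.08516135822725705}
scene {'mtx': array([[385.09320124,   0.        , 284.67449498],
       [  0.        , 385.09320124, 208.95330362],
       [  0.        ,   0.        ,   1.        ]]), 'k1': -0.07788912963544668, 'position': array([ 0.90227698, -0.42502214,  0.86884421]), 'rotation': array([-2.3715016 , -0.67770408,  0.24113486])}
bin [(array([304., 186.]), 0.66)]
bin_root [(array([293., 161.]), 0.66)]
bin_lip [(array([291., 158.]), 0.55
[... 1092 characters left out ...]
40., 256.]), 0.52), (array([424., 158.]), 0.47)]
tape_roll [(array([172., 193.]), 0.9), (array([402., 239.]), 0.37)]
marker [(array([297., 149.]), 0.58)]
{'mtx': array([[331.83998377,   0.        , 285.90466194],
       [  0.        , 331.83998377, 204.13978091],
       [  0.        ,   0.        ,   1.        ]]), 'k1': -0.06900989639515931, 'T_tool_cam': array([[ 9.99998529e-01,  4.43149321e-04,  1.65696915e-03,
        -4.32959764e-05],
       [-8.93393193e-04,  9.59228359e-01,  2.82630780e-01,
        -7.21111358e-02],
       [-1.46416416e-03, -2.82631844e-01,  9.59227344e-01,
        -1.61373696e-01],
       [ 0.00000000e+00,  0.00000000e+00,  0.00000000e+00,
         1.00000000e+00]])}
```

View pics/scene0.png

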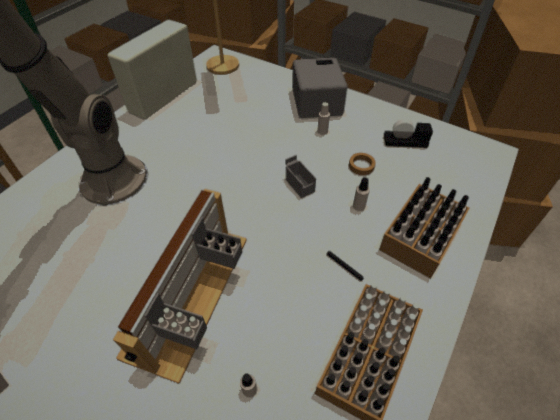

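View pics/top0.png

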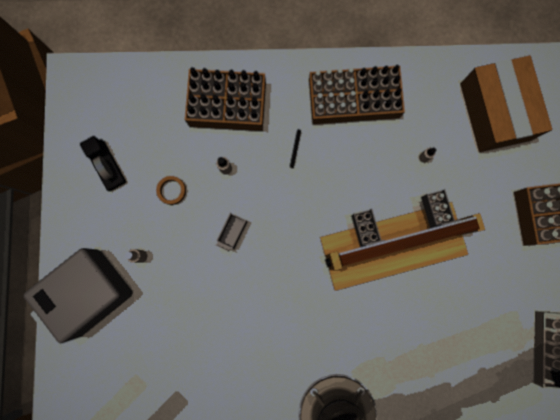

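The scene view shows the bin at about (300,178) with its tongue up-left. The display is at about (185,280), with its slats facing right. In the top view the bin is at (233,232) and the display panel runs from (330,262) to (482,222). Next I'll localise both and zoom in on the display.

```bash
cat >> h.py <<'E'
def cam(c,o=None):
    i=manip.camera_info(c)
    if c=="wrist":
        o=o or manip.observe(); T=np.eye(4);T[:3,:3]=R.from_rotvec(o['tool_rot']).as_matrix();T[:3,3]=o['tool_pos'];T=T@i['T_tool_cam']
        return i,T[:3,3],T[:3,:3]
    return i,np.array(i['position']),R.from_rotvec(i['rotation']).as_matrix()
def ray(c,uv,o=None):
    i,p,M=cam(c,o); s=cv2.undistortPoints(np.array([[uv]],float),i['mtx'],np.array([i['k1'],0,0,0,0.]))[0,0]
    return p,M@np.array([s[0],s[1],1])
def atz(c,uv,z,o=None):
    p,d=ray(c,uv,o); return p+d*(z-p[2])/d[2]
def proj(c,P,o=None):
    i,p,M=cam(c,o); q=(np.atleast_2d(P)-p)@M; s=q[:,:2]/q[:,2:]; r=(s**2).sum(1,keepdims=True)
    s=s*(1+i['k1']*r); return s@i['mtx'][:2,:2].T+i['mtx'][:2,2]
E
python3 - <<'E'
from h import *
def P(c,uv,z): print(c,uv,np.round(atz(c,uv,z),3))
for t,z in [("bin",0),("bin_root",.06),("bin_lip",.077),("bin_heel",0),("groove",.127),("display",0),("tape_roll",0),("marker",0)]:
    for c in ["scene","top"]:
        manip.camera(c)
        for d in manip.pinpoint(t,c)[:2]: print(t,round(d['score'],2),np.round(d['xy'],1),np.round(atz(c,d['xy'],z),3))
a=cv2.imread("pics/scene0.png")[185:385,115:255]; b=cv2.imread("pics/top0.png")[180:300,310:500]
cv2.imwrite("pics/c1.png",cv2.resize(a,None,fx=3,fy=3,interpolation=cv2.INTER_CUBIC))
cv2.imwrite("pics/c2.png",cv2.resize(b,None,fx=4,fy=4,interpolation=cv2.INTER_CUBIC))
E
```

```text
bin 0.82 [301.3 185.5] [0.519 0.292 0.   ]
bin 0.57 [231.8 232.2] [0.513 0.291 0.   ]
bin_root 0.92 [220.6 246.4] [0.47  0.316 0.06 ]
bin_root 0.5 [227.3 244.6] [0.474 0.297 0.06 ]
bin_lip 0.82 [289.7 158.7] [0.468 0.305 0.077]
bin_lip 0.37 [249.9 393.3] [ 0.746 -0.298  0.077]
bin_lip 0.62 [221.2 248.5] [0.463 0.312 0.077]
bin_heel 0.65 [292.3 179.1] [0.481 0.301 0.   ]
bin_heel 0.24 [183.1 270.1] [ 0.41 -0.13 -0.  ]
bin_heel 0.83 [226.9 243.4] [0.481 0.305 0.   ]
groove 0.62 [183.9 268.4] [ 0.48  -0.169  0.127]
groove 0.78 [401.3 235.3] [ 0.486 -0.174  0.127]
groove 0.56 [220.4 249.4] [0.459 0.307 0.127]
display 0.8 [195.5 297.2] [ 0.487 -0.172  0.   ]
display 0.74 [360.5 161.3] [0.629 0.489 0.   ]
display 0.72 [392.7 238.3] [ 0.485 -0.178  0.   ]
tape_roll 0.86 [362.8 163.4] [ 0.639  0.484 -0.   ]
tape_roll 0.6 [170.7 191.3] [0.638 0.47  0.   ]
tape_roll 0.44 [221.8 251.3] [0.458 0.32  0.   ]
marker 0.78 [344.2 267.1] [0.761 0.1   0.   ]
marker 0.66 [294. 147.] [0.764 0.103 0.   ]
```

View pics/c1.png

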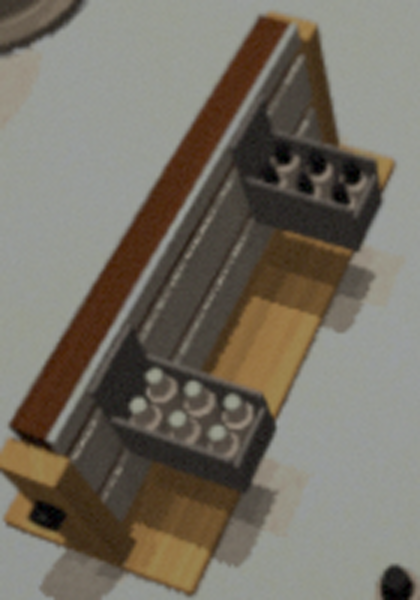

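View pics/c2.png

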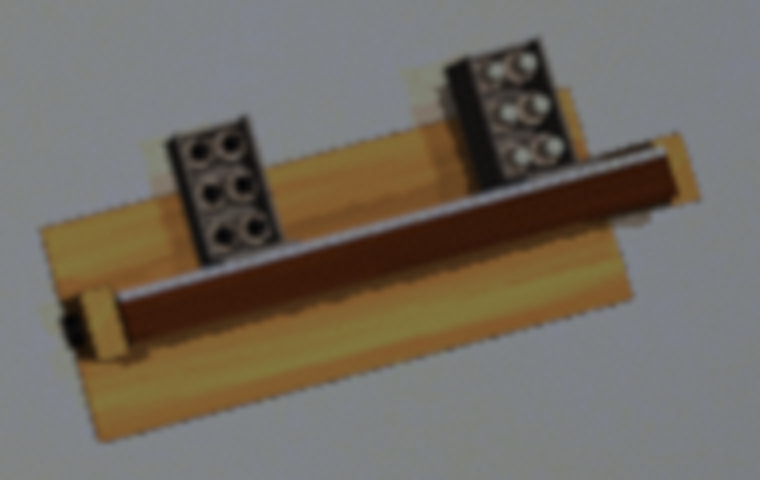

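```bash
cat > fit.py <<'E'
from h import *
from scipy.optimize import least_squares
obs=[("top",(335,290.5),(-.1,.2)),("top",(320,237),(.06,.2)),("top",(468.25,254.25),(-.1,-.2)),("top",(452.8,202),(.06,-.2)),
 ("scene",(180,382.7),(.06,-.2)),("scene",(246.2,238.3),(.06,.2)),("scene",(117.3,357.7),(-.1,-.2))]
def D(p,P):
    c,s=np.cos(p[2]),np.sin(p[2]); P=np.atleast_2d(P); return np.c_[p[0]+c*P[:,0]-s*P[:,1],p[1]+s*P[:,0]+c*P[:,1],P[:,2]]
f=lambda p: np.concatenate([proj(c,D(p,[[*q,.012]]))[0]-uv for c,uv,q in obs])
r=least_squares(f,[.48,-.17,-.25],loss='soft_l1'); p=r.x; print(p,np.round(f(p).reshape(-1,2),1))
np.save("disp.npy",p)
# rectify face
im=cv2.imread("pics/scene0.png"); ys=np.linspace(.08,-.08,641); zs=np.linspace(.25,.0,1001)
Y,Z=np.meshgrid(ys,zs); uv=proj("scene",D(p,np.c_[0*Y.ravel(),Y.ravel(),Z.ravel()])).reshape(*Y.shape,2).astype(np.float32)
o=cv2.remap(im,uv[...,0],uv[...,1],cv2.INTER_CUBIC)
for k in range(0,251,10): cv2.line(o,(0,1000-4*k),(14 if k%50 else 40,1000-4*k),(0,255,0),1)
cv2.imwrite("pics/rect.png",cv2.resize(o,None,fx=.58,fy=.58))
g=cv2.cvtColor(o,cv2.COLOR_BGR2GRAY)[:,200:440].mean(1)
print([(int(1000*z),int(v)) for z,v in zip(zs[::8],g[::8])])
E
python3 fit.py
```

```text
[ 0.48467829 -0.17243236  0.24540227] [[-0.5  0.1]
 [-0.7 -0.5]
 [ 0.3 -0.6]
 [-1.2 -1.6]
 [-1.5 -0.2]
 [-0.  -0.9]
 [-2.6  0.5]]
[(250, 58), (248, 50), (246, 49), (244, 49), (242, 49), (240, 49), (238, 48), (236, 48), (234, 49), (231, 50), (230, 49), (228, 49), (226, 49), (224, 49), (222, 49), (220, 50), (218, 51), (216, 52), (214, 53), (212, 54), (210, 61), (208, 76), (206, 101), (204, 127), (202, 144), (200, 150), (198, 143), (196, 125), (194, 101), (192, 81), (190, 70), (188, 66), (186, 66), (184, 67), (182, 68), (180, 68), (178, 66), (176, 61), (174, 52), (172, 43), (169, 43), (167, 54), (165, 70), (163, 85), (162, 99), (160, 107), (158, 104), (156, 92), (154, 78), (152, 69), (150, 66), (148, 66), (146, 66), (144, 67), (142, 67), (140, 67), (138, 68), (136, 68), (134, 68), (132, 68), (130, 68), (128, 68), (126, 68), (124, 68), (122, 68), (120, 68), (118, 68), (115, 68), (113, 68), (111, 68), (109, 67), (107, 65), (105, 60), (104, 54), (102, 50), (100, 54), (98, 65), (96, 77), (94, 89), (92, 98), (90, 103), (88, 100), (86, 92), (83, 81), (81, 72), (79, 68), (77, 67), (75, 67), (74, 68), (72, 68), (70, 67), (68, 67), (66, 67), (64, 68), (62, 68), (60, 68), (57, 68), (55, 68), (53, 68), (51, 68), (49, 67), (47, 67), (45, 66), (43, 64), (41, 62), (40, 59), (38, 57), (36, 55), (34, 54), (32, 54), (30, 54), (27, 55), (25, 58), (23, 62), (21, 68), (19, 76), (17, 85), (15, 94), (13, 102), (11, 106), (10, 108), (8, 109), (6, 110), (4, 110), (2, 110), (0, 109)]
```

View pics/rect.png

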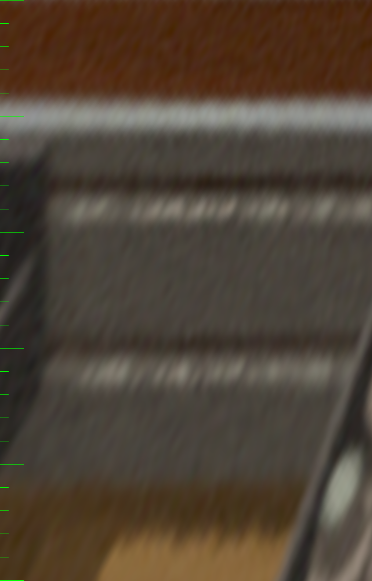

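The panel edge reads about 194 mm, and the slot spans about 156 to 172 mm. That puts the upper groove's lower edge near 156 mm, about 29 mm above nominal, and I'll confirm that by feel. I'll raise the arm and turn it towards the bin first.

```bash
cat >> h.py <<'E'
def D(P):
    p=np.load("disp.npy"); c,s=np.cos(p[2]),np.sin(p[2]); P=np.atleast_2d(P); return np.c_[p[0]+c*P[:,0]-s*P[:,1],p[1]+s*P[:,0]+c*P[:,1],P[:,2]]
def Di(W):
    p=np.load("disp.npy"); c,s=np.cos(p[2]),np.sin(p[2]); W=np.atleast_2d(W); a=W[:,0]-p[0]; b=W[:,1]-p[1]; return np.c_[c*a+s*b,-s*a+c*b,W[:,2]]
def shift(target,yaw=None):
    "tool-axis mm from now to world target; yaw = world angle of tool x"
    o=manip.observe(); M=R.from_rotvec(o['tool_rot']).as_matrix(); y0=np.arctan2(M[1,0],M[0,0])
    t=0 if yaw is None else -((yaw-y0+np.pi)%(2*np.pi)-np.pi)
    d=1000*M.T@(np.array(target)-o['tool_pos'])
    print("t",round(o['clock'],2),"pos",np.round(o['tool_pos'],4),"z",np.round(M[:,2],3),"yawdeg",round(np.degrees(y0),1),"q",np.round(o['qpos'],2),"shift",np.round(d,1),"turn",round(t,3),"F",np.round(o['contact_force'],1),"w",round(o['width'],4))
E
python3 - <<'E'
from h import *
for z in (.13,.15): print([np.round(Di(atz("top",q,z))[0],3) for q in [(380,240),(431.3,227.5)]])
E
```

```text
[array([0.004, 0.057, 0.13 ]), array([-0.   , -0.083,  0.13 ])]
[array([0.004, 0.061, 0.15 ]), array([-0.   , -0.077,  0.15 ])]
```

Request:
{"name": "apply_moves", "arguments": {
  "series": [
    [0, 0, -25, 0.11],
    [0, 0, -25, 0.11],
    [0, 0, -25, 0.11],
    [0, 0, -25, 0.11],
    [0, 0, -25, 0.11],
    [0, 0, -25, 0.1]
  ]
}}

```text
clock: 3.3
tool_pos: [0.1703, -0.5228, 0.3639]
tool_rot: [1.813, -2.565, 0.001]
contact_force: [0.1, -0.2, 0.2]
width: 0.0852
```

```bash
python3 - <<'E'
from h import *
shift([.50,-.2,.36]); shift([.54,.283,.30],np.radians(-109))
E
```

```text
t 3.3 pos [ 0.1703 -0.5228  0.3639] z [ 0. -0. -1.] yawdeg -109.5 q [ 1.14  0.29  0.12  1.18 -0.03  1.68 -0.66] shift [-414.3 -203.1    3.8] turn 0 F [ 0.1 -0.2  0.2] w 0.0852
t 3.3 pos [ 0.1703 -0.5228  0.3639] z [ 0. -0. -1.] yawdeg -109.5 q [ 1.14  0.29  0.12  1.18 -0.03  1.68 -0.66] shift [-883.   -79.5   63.7] turn -0.009 F [ 0.1 -0.2  0.2] w 0.0852
```

Request:
{"name": "apply_moves", "arguments": {
  "series": [
    [-34.5, -17, 0, 0],
    [-34.5, -17, 0, 0],
    [-34.5, -17, 0, 0],
    [-34.5, -17, 0, 0],
    [-34.5, -17, 0, 0],
    [-34.5, -17, 0, 0],
    [-34.5, -17, 0, 0],
    [-34.5, -17, 0, 0],
    [-34.5, -17, 0, 0],
    [-34.5, -17, 0, 0],
    [-34.5, -17, 0, 0],
    [-34.5, -17, 0, 0]
  ]
}}

```text
clock: 4.3
tool_pos: [0.5001, -0.1977, 0.3628]
tool_rot: [-1.819, 2.561, -0.001]
contact_force: [0.1, -0.4, -0.5]
width: 0.0851
```

Request:
{"name": "apply_moves", "arguments": {
  "series": [
    [-33.5, 9, 4, 0],
    [-33.5, 9, 4, 0],
    [-33.5, 9, 4, 0],
    [-33.5, 9, 4, 0],
    [-33.5, 9, 4, 0],
    [-33.5, 9, 4, 0],
    [-33.5, 9, 4, 0],
    [-33.5, 9, 4, 0],
    [-33.5, 9, 4, 0],
    [-33.5, 9, 4, 0],
    [-33.5, 9, 4, 0],
    [-33.5, 9, 4, 0],
    [-33.5, 9, 4, 0],
    [-33.5, 9, 4, 0]
  ]
}}

```text
clock: 5.47
tool_pos: [0.5344, 0.2867, 0.3063]
tool_rot: [-1.819, 2.561, -0.001]
contact_force: [1.2, 0.7, -0.9]
width: 0.0855
```

```bash
python3 - <<'E'
from h import *
shift([.516,.291,.3]); o=manip.observe()
im=manip.camera("wrist"); cv2.imwrite("pics/w1.png",im[:,:,::-1])
for t,z in [("bin",0),("bin_root",.06),("bin_lip",.077),("bin_heel",0)]:
    for d in manip.pinpoint(t,"wrist")[:2]: print(t,round(d['score'],2),np.round(d['xy'],1),np.round(atz("wrist",d['xy'],z,o),4))
E
```

```text
t 5.47 pos [0.5344 0.2867 0.3063] z [ 0. -0. -1.] yawdeg -109.2 q [-0.25  0.44 -0.45  1.13  0.19  1.6  -2.56] shift [ 2.  18.8  6.3] turn 0 F [ 1.2  0.7 -0.9] w 0.0855
bin 0.68 [285.9 168.7] [0.5224 0.2905 0.    ]
bin_root 0.63 [286.4 213.5] [0.4772 0.3056 0.06  ]
bin_lip 0.58 [286.5 229.8] [0.4621 0.3107 0.077 ]
bin_heel 0.92 [284.  200.9] [0.4783 0.3088 0.    ]
```

View pics/w1.png

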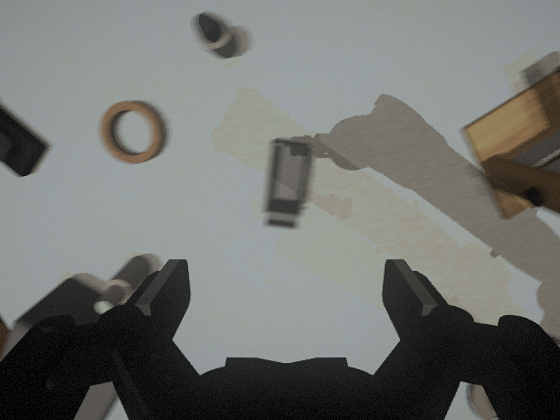

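```bash
python3 - <<'E'
from h import *
im=cv2.imread("pics/w1.png")[125:240,245:335]; cv2.imwrite("pics/w1c.png",cv2.resize(im,None,fx=6,fy=5,interpolation=cv2.INTER_CUBIC))
E
```

```text
(no output)
```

View pics/w1c.png

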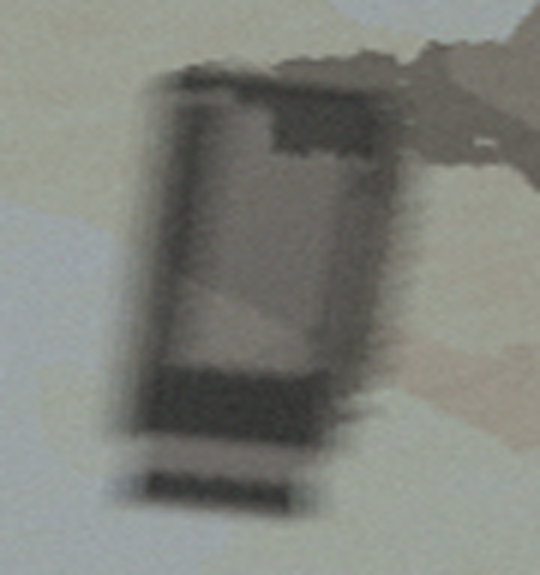

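```bash
python3 - <<'E'
from h import *
o=manip.observe()
q=[atz("wrist",(265.8,211),.06,o),atz("wrist",(300.8,213),.06,o),atz("wrist",(272.5,140),.042,o),atz("wrist",(311.7,143),.042,o)]
for a,b in [(0,1),(2,3),(0,2),(1,3)]:
    d=q[b]-q[a]; print(np.degrees(np.arctan2(d[1],d[0])),np.hypot(d[0],d[1]))
print(np.round(q,4), np.mean(q,0))
for k in range(3):
  manip.camera("wrist"); o=manip.observe()
  for t,z in [("bin",0),("bin_root",.06),("bin_lip",.077),("bin_heel",0)]:
    for d in manip.pinpoint(t,"wrist")[:1]: print(t,round(d['score'],2),np.round(atz("wrist",d['xy'],z,o),4))
im=manip.camera("wrist"); cv2.imwrite("pics/w2c.png",cv2.resize(im[125:240,245:335,::-1],None,fx=6,fy=5,interpolation=cv2.INTER_CUBIC))
E
```

```text
-112.64071471684329 0.045210798510005264
-113.4974081254315 0.0499505490509794
-24.926658729853667 0.08914778072531274
-28.00235075774103 0.0887181627995012
[[0.4894 0.3271 0.06  ]
 [0.472  0.2853 0.06  ]
 [0.5702 0.2895 0.042 ]
 [0.5503 0.2437 0.042 ]] [0.52047358 0.28640608 0.051     ]
bin 0.89 [0.5178 0.2901 0.    ]
bin_root 0.73 [0.4794 0.3031 0.06  ]
bin_lip 0.88 [0.4699 0.3081 0.077 ]
bin_heel 0.85 [0.4797 0.3083 0.    ]
bin 0.69 [0.5166 0.2861 0.    ]
bin_root 0.67 [0.4791 0.3066 0.06  ]
bin_heel 0.67 [0.4805 0.3105 0.    ]
bin 0.76 [0.5191 0.2865 0.    ]
bin_root 0.85 [0.4768 0.3064 0.06  ]
bin_lip 0.87 [0.4681 0.3109 0.077 ]
bin_heel 0.81 [0.4779 0.3123 0.    ]
```

View pics/w2c.png

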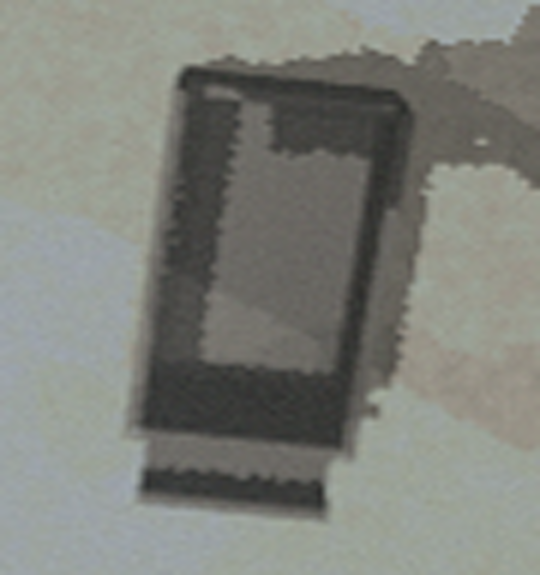

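```bash
python3 - <<'E'
from h import *
from scipy.optimize import least_squares
o=manip.observe()
px=np.array([(183,70),(410,98),(130,432),(352,452),(138,500),(327,515)])/[6,5]+[245,125]
B=np.array([(45,25,42),(45,-25,42),(-45,25,60),(-45,-25,60),(-56,20,77),(-56,-20,77)])/1e3
def W(p): c,s=np.cos(p[2]),np.sin(p[2]); return np.c_[p[0]+c*B[:,0]-s*B[:,1],p[1]+s*B[:,0]+c*B[:,1],B[:,2]]
f=lambda p:(proj("wrist",W(p),o)-px).ravel()
r=least_squares(f,[.518,.289,-.4]); print(r.x,np.degrees(r.x[2]),np.round(f(r.x),1))
x,y,a=r.x; shift([x+.006*np.cos(a),y+.006*np.sin(a),.2],a-np.pi/2)
E
```

```text
[ 0.51779387  0.28557647 -0.46460086] -26.61966864476678 [-0.7  0.7  0.4  0.3 -0.8 -0.3  0.6  0.5  0.1 -1.   0.3 -0.1]
t 6.52 pos [0.5344 0.2853 0.3065] z [-0. -0. -1.] yawdeg -109.2 q [-0.24  0.44 -0.45  1.14  0.19  1.6  -2.56] shift [  6.    9.8 106.5] turn 0.13 F [ 1.1 -0.5 -0.2] w 0.0849
```

Request:
{"name": "apply_moves", "arguments": {
  "series": [
    [3, 5, 30, 0],
    [3, 5, 30, 0],
    [0, 0, 30, 0.065],
    [0, 0, 16, 0.065],
    [0, 0, 0, 0],
    [0, 0, 0, 0],
    [0, 0, 0, 0]
  ]
}}

```text
clock: 7.1
tool_pos: [0.5239, 0.2836, 0.2021]
tool_rot: [-1.65, 2.67, 0.0]
contact_force: [-0.2, 0.2, 1.0]
width: 0.0853
```

```bash
python3 - <<'E'
from h import *
x,y,a=.5178,.2856,-.4646
shift([x+.006*np.cos(a),y+.006*np.sin(a),.043],a-np.pi/2)
E
```

```text
t 7.1 pos [0.5239 0.2836 0.2021] z [ 0.002  0.002 -1.   ] yawdeg -116.6 q [-0.24  0.44 -0.43  1.39  0.18  1.35 -2.7 ] shift [  1.4   0.5 159.1] turn 0.001 F [-0.2  0.2  1. ] w 0.0853
```

Request:
{"name": "apply_moves", "arguments": {
  "series": [
    [0.7, 0.3, 30, 0],
    [0.7, 0.2, 30, 0],
    [0, 0, 30, 0],
    [0, 0, 30, 0],
    [0, 0, 20, 0],
    [0, 0, 12, 0],
    [0, 0, 7, 0],
    [0, 0, 0, 0],
    [0, 0, 0, 0]
  ]
}}

```text
clock: 7.85
tool_pos: [0.5232, 0.2828, 0.0431]
tool_rot: [-1.648, 2.671, 0.0]
contact_force: [0.8, 0.8, 0.2]
width: 0.0856
```

Request:
{"name": "apply_moves", "arguments": {
  "series": [
    [0, 0, 0, 0],
    [0, 0, 0, 0],
    [0, 0, 0, 0],
    [0, 0, 0, 0],
    [0, 0, 0, 0],
    [0, 0, 0, 0],
    [0, 0, 0, 0],
    [0, 0, 0, 0],
    [0, 0, 0, 0],
    [0, 0, 0, 0]
  ],
  "hand": 0.3,
  "force": 20
}}

```text
clock: 8.68
tool_pos: [0.5219, 0.2818, 0.0414]
tool_rot: [1.65, -2.674, -0.0]
contact_force: [-0.2, 0.3, 1.0]
width: 0.0254
```

Request:
{"name": "apply_moves", "arguments": {
  "series": [
    [0, 0, -10, 0],
    [0, 0, -20, 0],
    [0, 0, -20, 0],
    [0, 0, -10, 0],
    [0, 0, 0, 0],
    [0, 0, 0, 0]
  ]
}}

```text
clock: 9.18
tool_pos: [0.5223, 0.282, 0.1021]
tool_rot: [-1.649, 2.672, -0.0]
contact_force: [-0.8, -0.8, 0.2]
width: 0.0256
```

```bash
python3 - <<'E'
from h import *
x,y,a=.5178,.2856,-.4646
shift([x,y,.1]); o=manip.observe()
M=R.from_rotvec(o['tool_rot']).as_matrix()
# expected image of bin if rigidly lifted
for t,b in [("bin",(0,0,0)),("bin_root",(-45,0,60)),("bin_lip",(-54.5,0,77)),("bin_heel",(-45,0,0))]:
    manip.camera("wrist")
    T=np.array([b[1]*-1, -(b[0]-6), -(b[2]-43)])/1e3  # tool coords: x=-biny,y=-binx,z=-binz
    print(t,[(np.round(d['xy'],1),round(d['score'],2)) for d in manip.pinpoint(t,"wrist")[:2]],np.round(proj("wrist",o['tool_pos']+M@T,o),1))
im=manip.camera("wrist"); cv2.imwrite("pics/w3.png",im[:,:,::-1])
E
```

```text
t 9.18 pos [0.5223 0.282  0.1021] z [ 0.001  0.001 -1.   ] yawdeg -116.7 q [-0.24  0.51 -0.41  1.54  0.22  1.14 -2.73] shift [-1.2  5.6  2.1] turn 0 F [-0.8 -0.8  0.2] w 0.0256
bin [(array([279.6, 203.7]), 0.64)] [[285.7 230.4]]
bin_root [(array([281. , 291.3]), 0.81)] [[285.7 350.4]]
bin_lip [(array([280. , 320.9]), 0.93)] [[285.7 389.7]]
bin_heel [(array([281.4, 257.7]), 0.74)] [[285.7 290.7]]
```

View pics/w3.png

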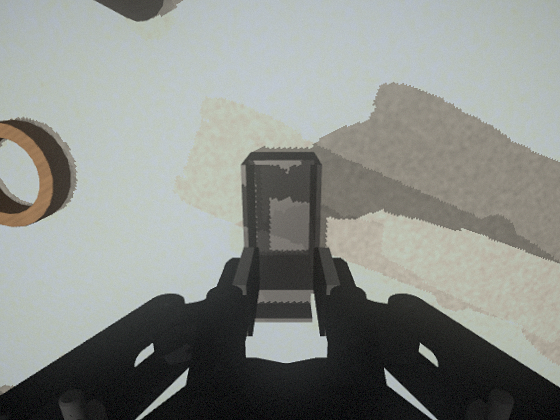

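```bash
python3 - <<'E'
from h import *
o=manip.observe()
for n,uv,z in [("bin",(279.6,203.7),0),("root",(281,291.3),.06),("lip",(280,320.9),.077),("heel",(281.4,257.7),0)]: print(n,[np.round(atz("wrist",uv,z+h,o),4) for h in (0,.06)])
M=R.from_rotvec(o['tool_rot']).as_matrix()
for w in (.0128,.025):
  T=np.array([(-w,-.011,.017),(-w,.011,.017),(-w-.014,-.011,.017),(w,-.011,.017)]); print(np.round(proj("wrist",o['tool_pos']+T@M.T,o)))
im=cv2.imread("pics/w3.png")[140:345,215:355]; cv2.imwrite("pics/w3c.png",cv2.resize(im,None,fx=4,fy=2.9,interpolation=cv2.INTER_CUBIC))
E
```

```text
bin [array([0.5197, 0.2882, 0.    ]), array([0.5349, 0.2794, 0.06  ])]
root [array([0.4782, 0.3071, 0.06  ]), array([0.5102, 0.29  , 0.12  ])]
lip [array([0.4677, 0.3129, 0.077 ]), array([0.5061, 0.2924, 0.137 ])]
heel [array([0.4755, 0.3089, 0.    ]), array([0.5009, 0.2953, 0.06  ])]
[[263. 219.]
 [264. 254.]
 [239. 219.]
 [308. 219.]]
[[242. 219.]
 [243. 254.]
 [217. 219.]
 [330. 219.]]
```

View pics/w3c.png

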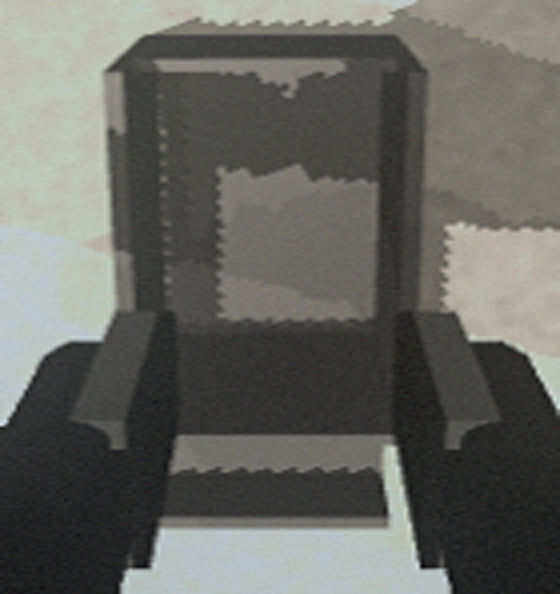

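The close-up shows the bin still on the table, because the fingers closed above its rim. By parallax the fingertips sit about 26 mm behind the reported TCP, not 17 mm ahead of it. I'll reopen and go deeper in small steps, watching the force.

Request:
{"name": "apply_moves", "arguments": {
  "series": [
    [0, 0, 0, 0],
    [0, 0, 0, 0],
    [0, 0, 0, 0],
    [0, 0, 0, 0],
    [0, 0, 0, 0],
    [0, 0, 0, 0],
    [0, 0, 20, 0],
    [0, 0, 20, 0],
    [0, 0, 20, 0],
    [0, 0, 10, 0],
    [0, 0, 0, 0],
    [0, 0, 0, 0]
  ],
  "hand": 1.0
}}

```text
clock: 10.63
tool_pos: [0.5218, 0.2818, 0.0314]
tool_rot: [1.649, -2.673, -0.0]
contact_force: [-0.1, -0.1, 0.7]
width: 0.0853
```

Request:
{"name": "apply_moves", "arguments": {
  "series": [
    [0, 0, 6, 0],
    [0, 0, 6, 0],
    [0, 0, 3, 0],
    [0, 0, 0, 0],
    [0, 0, 0, 0]
  ]
}}

```text
clock: 11.05
tool_pos: [0.5219, 0.2818, 0.0165]
tool_rot: [1.65, -2.674, 0.0]
contact_force: [0.5, -0.1, 0.7]
width: 0.0854
```

Request:
{"name": "apply_moves", "arguments": {
  "series": [
    [0, 0, 4, 0],
    [0, 0, 4, 0],
    [0, 0, 2, 0],
    [0, 0, 0, 0],
    [0, 0, 0, 0]
  ]
}}

```text
clock: 11.47
tool_pos: [0.5217, 0.2817, 0.0062]
tool_rot: [1.649, -2.673, -0.0]
contact_force: [1.0, 0.4, 0.3]
width: 0.0855
```

Request:
{"name": "apply_moves", "arguments": {
  "series": [
    [0, 0, 4, 0],
    [0, 0, 3, 0],
    [0, 0, 0, 0],
    [0, 0, 0, 0]
  ]
}}

```text
clock: 11.8
tool_pos: [0.5217, 0.2817, -0.0009]
tool_rot: [1.649, -2.673, 0.0]
contact_force: [-0.3, 0.2, -0.6]
width: 0.0856
```

Request:
{"name": "apply_moves", "arguments": {
  "series": [
    [0, 0, 0, 0],
    [0, 0, 0, 0],
    [0, 0, 0, 0],
    [0, 0, 0, 0],
    [0, 0, 0, 0],
    [0, 0, 0, 0],
    [0, 0, 0, 0],
    [0, 0, 0, 0]
  ],
  "hand": 0.3,
  "force": 20
}}

```text
clock: 12.47
tool_pos: [0.5222, 0.2822, -0.0002]
tool_rot: [-1.649, 2.673, 0.0]
contact_force: [0.4, 1.2, 2.1]
width: 0.0498
```

Request:
{"name": "apply_moves", "arguments": {
  "series": [
    [0, 0, -10, 0],
    [0, 0, -20, 0],
    [0, 0, -20, 0],
    [0, 0, -10, 0],
    [0, 0, 0, 0],
    [0, 0, 0, 0]
  ]
}}

```text
clock: 12.97
tool_pos: [0.5219, 0.2817, 0.0597]
tool_rot: [-1.649, 2.673, -0.0]
contact_force: [0.4, -0.2, -2.4]
width: 0.0498
```

```bash
python3 - <<'E'
from h import *
o=manip.observe(); print(o['contact_force'],o['tool_pos'],o['width'])
M=R.from_rotvec(o['tool_rot']).as_matrix()
for t,b in [("bin",(0,0,0)),("bin_root",(-45,0,60)),("bin_lip",(-54.5,0,77)),("bin_heel",(-45,0,0))]:
    manip.camera("wrist")
    T=np.array([b[1]*-1, -(b[0]-5), -(b[2]+1)])/1e3
    print(t,[(np.round(d['xy'],1),round(d['score'],2)) for d in manip.pinpoint(t,"wrist")[:2]],np.round(proj("wrist",o['tool_pos']+M@T,o),1))
E
```

```text
[ 0.42356998 -0.16006977 -2.35173404] [0.52193668 0.28174267 0.05970646] 0.04976024094689123
bin [(array([284.9, 259.5]), 0.75)] [[285.8 258.4]]
bin_root [] [[285.7 422.5]]
bin_lip [] [[285.7 479.9]]
bin_heel [(array([285.9, 334.2]), 0.7)] [[285.7 329.6]]
```

```bash
python3 - <<'E'
from h import *
t=D([[.13,-.009,.06]])[0]; print(t); shift(t,.2454-np.pi/2); t[2]=.005; shift(t)
E
```

```text
[ 0.61296997 -0.14957967  0.06      ]
t 13.37 pos [0.5215 0.2816 0.0588] z [-0.001 -0.001 -1.   ] yawdeg -116.6 q [-0.25  0.56 -0.4   1.58  0.24  1.05 -2.75] shift [ 344.4 -275.2   -1.1] turn -0.71 F [-0.1  0.4 -1.3] w 0.0496
t 13.37 pos [0.5215 0.2816 0.0588] z [-0.001 -0.001 -1.   ] yawdeg -116.6 q [-0.25  0.56 -0.4   1.58  0.24  1.05 -2.75] shift [ 344.3 -275.2   53.9] turn 0 F [-0.1  0.4 -1.3] w 0.0496
```

Request:
{"name": "apply_moves", "arguments": {
  "series": [
    [15, -16, 0, 0],
    [25, -27.5, 0, 0],
    [25, -27.5, 0, 0],
    [25, -27.5, 0, 0],
    [25, -27.5, 0, 0],
    [25, -27.5, 0, 0],
    [25, -27.5, 0, 0],
    [25, -27.5, 0, 0],
    [25, -27.5, 0, 0],
    [25, -27.5, 0, 0],
    [25, -27.5, 0, 0],
    [20, -22, 0, 0],
    [15, -16, 0, 0],
    [0, 0, 0, -0.1],
    [0, 0, 0, -0.1],
    [0, 0, 0, -0.1],
    [0, 0, 0, -0.1],
    [0, 0, 0, -0.1],
    [0, 0, 0, -0.1],
    [0, 0, 0, -0.11]
  ]
}}

```text
clock: 15.03
tool_pos: [0.6812, -0.1339, 0.059]
tool_rot: [2.481, -1.927, -0.001]
contact_force: [-0.4, 0.1, -0.7]
width: 0.05
```

```bash
python3 - <<'E'
from h import *
t=D([[.13,-.009,.003]])[0]; shift(t,.2454-np.pi/2); o=manip.observe(); print(Di(o['tool_pos']))
manip.camera("wrist")
for t,z in [("groove",.156),("bin_heel",.088),("bottle_a",.15),("neighbours",.088),("seat",.1585),("bin",0)]:
  print(t,[(np.round(d['xy'],1),round(d['score'],2),np.round(Di(atz("wrist",d['xy'],z,o)),3)) for d in manip.pinpoint(t,"wrist")[:2]])
im=manip.camera("wrist"); cv2.imwrite("pics/w4.png",im[:,:,::-1])
E
```

```text
t 15.03 pos [ 0.6812 -0.1339  0.059 ] z [-0.001  0.    -1.   ] yawdeg -75.7 q [ 0.43  0.76 -0.48  1.25  0.35  1.21 -1.37] shift [-1.6 69.9 56. ] turn 0.005 F [-0.4  0.1 -0.7] w 0.05
[[ 0.19997272 -0.01031547  0.05896774]]
groove []
bin_heel [(array([287.1, 333. ]), 0.9, array([[ 0.169, -0.011,  0.088]]))]
bottle_a [(array([502.6, 207.3]), 0.78, array([[ 0.251, -0.06 ,  0.15 ]]))]
neighbours []
seat []
bin [(array([283.4, 261.4]), 0.76, array([[ 0.163, -0.009,  0.   ]]))]
```

View pics/w4.png

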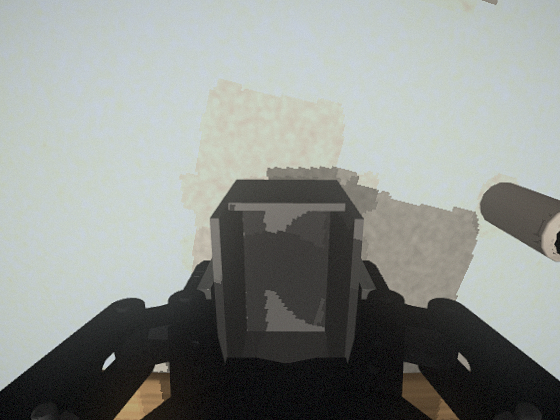

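Request:
{"name": "apply_moves", "arguments": {
  "series": [
    [0, 10, 20, 0],
    [0, 20, 20, 0],
    [0, 25, 12, 0],
    [-1, 18, 3, 0.005],
    [0, 6, 0, 0],
    [0, 3, 0, 0],
    [0, 0, 0, 0],
    [0, 0, 0, 0]
  ]
}}

```text
clock: 16.1
tool_pos: [0.6038, -0.1522, 0.0057]
tool_rot: [-2.47, 1.938, -0.005]
contact_force: [1.3, 0.3, -0.1]
width: 0.0497
```

Request:
{"name": "apply_moves", "arguments": {
  "series": [
    [0, 1, 0, 0],
    [0, 1, 0, 0],
    [0, 1, 0, 0],
    [0, 1, 0, 0],
    [0, 0, 0, 0]
  ]
}}

```text
clock: 16.52
tool_pos: [0.5976, -0.1537, 0.0044]
tool_rot: [2.471, -1.94, -0.0]
contact_force: [-0.4, 0.2, -1.4]
width: 0.0496
```

Request:
{"name": "apply_moves", "arguments": {
  "series": [
    [0, 1, 0, 0],
    [0, 1, 0, 0],
    [0, 1, 0, 0],
    [0, 1, 0, 0],
    [0, 0, 0, 0]
  ]
}}

```text
clock: 16.93
tool_pos: [0.5962, -0.1538, 0.0055]
tool_rot: [-2.469, 1.937, -0.005]
contact_force: [5.8, 1.8, -2.7]
width: 0.0496
```

Request:
{"name": "apply_moves", "arguments": {
  "series": [
    [0, 1, -1, 0],
    [0, 1, -1, 0],
    [0, 1, -1, 0],
    [0, 0, 0, 0]
  ]
}}

```text
clock: 17.27
tool_pos: [0.5932, -0.1545, 0.0087]
tool_rot: [-2.469, 1.937, -0.005]
contact_force: [5.9, 1.1, -1.3]
width: 0.05
```

Request:
{"name": "apply_moves", "arguments": {
  "series": [
    [0, 1, -1.1, 0],
    [0, 1, -1.1, 0],
    [0, 1, -1.1, 0],
    [0, 1, -1, 0],
    [0, 1, -1, 0],
    [0, 1, -0.9, 0]
  ]
}}

```text
clock: 17.77
tool_pos: [0.5878, -0.1559, 0.0145]
tool_rot: [-2.467, 1.938, -0.006]
contact_force: [9.9, 2.8, -3.9]
width: 0.0495
```

```bash
cat >> h.py <<'E'
def tilt(cs=("wrist",)):
    from scipy.optimize import least_squares
    o=manip.observe(); obs=[]
    for c in cs:
        manip.camera(c)
        for t,b in [("bin",(0,0,0)),("bin_root",(-45,0,60)),("bin_lip",(-54.5,0,77)),("bin_heel",(-45,0,0))]:
            for d in manip.pinpoint(t,c)[:1]:
                if d['score']>.4: obs.append((c,np.array(b)/1e3,np.array(d['xy']),t))
    yaw=np.load("disp.npy")[2]
    def W(p,b): return D([[p[0],p[1],p[2]]])[0]+R.from_euler('zy',[yaw,-p[3]]).apply(b)
    f=lambda p: np.concatenate([proj(c,W(p,b),o)[0]-uv for c,b,uv,t in obs]+[[(p[1]+.01)*300]])
    g=Di(o['tool_pos'])[0]; r=least_squares(f,[g[0]-.005,-.01,g[2],.2],loss='soft_l1',f_scale=4)
    print("tcp",np.round(g,4),"bin org",np.round(r.x[:3],4),"tilt deg",round(np.degrees(r.x[3]),1),[t for *_,t in obs],np.round(f(r.x)[:-1],1),"F",np.round(o['contact_force'],1))
E
python3 -c "
from h import *
tilt(); tilt(('scene','wrist'))"
```

```text
tcp [ 0.104  -0.009   0.0145] bin org [ 0.0955 -0.0083 -0.0108] tilt deg -0.8 ['bin', 'bin_heel'] [-0.5  0.   0.7 -0. ] F [ 9.9  2.8 -3.9]
tcp [ 0.104  -0.0091  0.0148] bin org [ 0.1081 -0.0091  0.0178] tilt deg 11.4 ['bin', 'bin_root', 'bin_lip', 'bin_heel', 'bin', 'bin_heel'] [-2.3  1.3  0.7 -0.1  0.7 -3.9  0.7  2.3  0.4  0.1 -0.5 -0. ] F [ 7.   1.7 -0.7]
```

Request:
{"name": "apply_moves", "arguments": {
  "series": [
    [0, 1, -0.9, 0],
    [0, 1, -0.9, 0],
    [0, 1, -0.9, 0],
    [0, 1, -0.9, 0],
    [0, 1, -0.8, 0],
    [0, 1, -0.8, 0]
  ]
}}

```text
clock: 19.02
tool_pos: [0.5839, -0.1581, 0.0209]
tool_rot: [-2.466, 1.937, -0.011]
contact_force: [7.9, -0.7, 0.5]
width: 0.0495
```

Request:
{"name": "apply_moves", "arguments": {
  "series": [
    [0, 1, -0.7, 0],
    [0, 1, -0.7, 0],
    [0, 1, -0.7, 0],
    [0, 1, -0.7, 0],
    [0, 1, -0.6, 0],
    [0, 1, -0.6, 0]
  ]
}}

```text
clock: 19.52
tool_pos: [0.5772, -0.1601, 0.0246]
tool_rot: [-2.466, 1.938, -0.01]
contact_force: [6.6, 0.5, -0.9]
width: 0.0497
```

```bash
python3 -c "
from h import *
tilt(('scene','wrist'))"
```

```text
tcp [ 0.0927 -0.0105  0.0246] bin org [ 0.1032 -0.0097  0.0232] tilt deg 19.4 ['bin', 'bin_root', 'bin_lip', 'bin_heel', 'bin', 'bin_heel'] [-0.5  0.6  2.2 -1.2  0.8  0.3  0.   0.4 -0.1  0.9  0.4 -0.5] F [ 6.6  0.5 -0.9]
```

Request:
{"name": "apply_moves", "arguments": {
  "series": [
    [0, 1, -0.7, 0],
    [0, 1, -0.6, 0],
    [0, 1, -0.6, 0],
    [0, 1, -0.6, 0],
    [0, 1, -0.6, 0],
    [0, 1, -0.5, 0],
    [0, 1, -0.5, 0],
    [0, 1, -0.5, 0]
  ]
}}

```text
clock: 20.68
tool_pos: [0.5685, -0.1626, 0.0288]
tool_rot: [-2.467, 1.94, -0.009]
contact_force: [5.6, -1.5, -0.2]
width: 0.0498
```

Request:
{"name": "apply_moves", "arguments": {
  "series": [
    [0, 1, -0.5, 0],
    [0, 1, -0.5, 0],
    [0, 1, -0.4, 0],
    [0, 1, -0.4, 0],
    [0, 1, -0.4, 0],
    [0, 1, -0.3, 0],
    [0, 1, -0.3, 0],
    [0, 1, -0.3, 0]
  ]
}}

```text
clock: 21.35
tool_pos: [0.5595, -0.1647, 0.0316]
tool_rot: [-2.47, 1.94, -0.006]
contact_force: [4.7, -1.5, -0.1]
width: 0.0498
```

```bash
python3 -c "
from h import *
tilt(('scene','wrist'))"
```

```text
tcp [ 0.0745 -0.0107  0.0316] bin org [ 0.0976 -0.0099  0.0329] tilt deg 32.9 ['bin', 'bin_root', 'bin_lip', 'bin_heel', 'bin', 'bin_root', 'bin_heel'] [-114.9   39.6    1.5    2.6    0.5   -3.     0.3    1.4    0.5   -0.8
  -17.3    0.5    4.     0.5] F [ 4.7 -1.5 -0.1]
```

Request:
{"name": "apply_moves", "arguments": {
  "series": [
    [0, 1, -0.3, 0],
    [0, 1, -0.3, 0],
    [0, 1, -0.3, 0],
    [0, 1, -0.2, 0],
    [0, 1, -0.2, 0],
    [0, 1, -0.2, 0],
    [0, 1, -0.2, 0]
  ]
}}

```text
clock: 22.43
tool_pos: [0.5531, -0.1654, 0.0333]
tool_rot: [-2.469, 1.939, -0.006]
contact_force: [7.6, -0.6, -0.3]
width: 0.0496
```

```bash
python3 -c "
from h import *
tilt(('scene','wrist')); im=manip.camera('scene'); cv2.imwrite('pics/s5.png',cv2.resize(im[180:380,100:300,::-1],None,fx=3,fy=3,interpolation=cv2.INTER_CUBIC))"
```

```text
tcp [ 0.0681 -0.0098  0.0333] bin org [ 0.0965 -0.0136  0.0339] tilt deg 33.2 ['bin', 'bin_root', 'bin_lip', 'bin_heel', 'bin_root', 'bin_heel'] [ 0.3  1.4  1.7  1.6  1.8 -3.  -3.2  1.2 -5.9 -0.2  9.2  0.7] F [ 7.6 -0.6 -0.3]
```

View pics/s5.png

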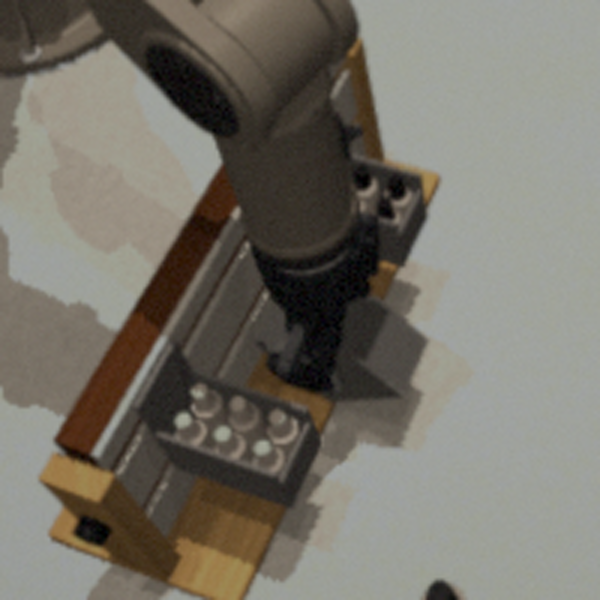

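View 11 of 12 shows the bin tipped front-up in the gripper, at the foot plate between the two full bins. I'll back out to a clear spot and measure the tilt properly.

Request:
{"name": "apply_moves", "arguments": {
  "series": [
    [0, -3, 0, 0],
    [0, -5, 0, 0],
    [0, -15, -10, 0],
    [0, -25, -20, 0],
    [0, -30, -30, 0],
    [0, -25, -30, 0],
    [0, -10, -20, 0],
    [0, 0, 0, 0],
    [0, 0, 0, 0],
    [0, 0, 0, 0]
  ]
}}

```text
clock: 23.82
tool_pos: [0.6567, -0.1388, 0.1386]
tool_rot: [2.467, -1.936, -0.01]
contact_force: [1.1, 0.3, -1.6]
width: 0.0499
```

```bash
python3 -c "
from h import *
tilt(('scene','wrist','top')); tilt(('scene','wrist','top')); tilt(('scene','top'))
o=manip.observe(); im=manip.camera('wrist'); cv2.imwrite('pics/w6.png',im[:,:,::-1]); im=manip.camera('scene'); cv2.imwrite('pics/s6.png',im[:,:,::-1])
g=D([[.1,-.01,.15]])[0]; u=proj('scene',Di(o['tool_pos'])*0+o['tool_pos'])[0].astype(int); print(u,proj('scene',o['tool_pos']+[0,0,.043]))
a=cv2.imread('pics/s6.png')[max(u[1]-70,0):u[1]+50,u[0]-60:u[0]+60]; b=cv2.imread('pics/w6.png')[130:420,150:430]
cv2.imwrite('pics/m6.png',np.hstack([cv2.resize(a,(420,420),interpolation=cv2.INTER_CUBIC),cv2.resize(b,(380,420))]))
"
```

```text
tcp [ 0.1751 -0.0092  0.1386] bin org [ 0.1996 -0.0082  0.1416] tilt deg 37.8 ['bin', 'bin_root', 'bin_lip', 'bin_heel', 'bin', 'bin_heel', 'bin', 'bin_root', 'bin_lip', 'bin_heel'] [-3.6 -1.8  1.9 -1.2  1.3 -2.1 -3.2  1.2  0.1  0.5  1.6 -1.3 -0.3  0.2
 -2.6 -2.7 -3.  -0.5  1.2  2.1] F [ 1.1  0.3 -1.6]
tcp [ 0.1787 -0.0096  0.1418] bin org [ 0.2001 -0.0106  0.1378] tilt deg 33.7 ['bin', 'bin_root', 'bin_lip', 'bin_heel', 'bin', 'bin_root', 'bin_heel', 'bin', 'bin_root', 'bin_lip', 'bin_heel'] [ 20.4 -95.    2.    2.1   1.2  -1.7  -0.1   1.2   4.2   3.  -10.6  -3.2
   4.4   2.7  -0.1  -1.7  -0.9  -0.7  -2.6  -2.7   0.5   4. ] F [-0.8  0.4 -2.1]
tcp [ 0.1786 -0.0096  0.1417] bin org [ 0.1952 -0.0095  0.1403] tilt deg 32.9 ['bin', 'bin_root', 'bin_lip', 'bin_heel', 'bin', 'bin_root', 'bin_lip', 'bin_heel'] [-4.8  1.6 -0.7 -2.3 -0.5 -4.4 22.8 17.9 -0.3 -0.7 -0.6 -4.8  0.5  1.
 -0.1  3.6] F [ 0.5  0.2 -0.8]
[257 294] [[256.76252131 284.05258849]]
```

```bash
cat >> h.py <<'E'
def tilt2(cs=("scene","wrist","top"),n=2,g0=.041):
    from scipy.optimize import least_squares
    obs=[];yaw=np.load("disp.npy")[2]
    for k in range(n):
      for c in cs:
        o=manip.observe(); manip.camera(c)
        for t,b in [("bin",(0,0,0)),("bin_root",(-45,0,60)),("bin_lip",(-54.5,0,77)),("bin_heel",(-45,0,0))]:
            for d in manip.pinpoint(t,c)[:1]:
                if d['score']>.4: obs.append((c,np.array(b)/1e3,np.array(d['xy'])))
    g=Di(o['tool_pos'])[0]
    # p: grip dx, dy, dz (m) from tcp+g0, tilt
    def W(p,b): return D([g+[p[0],p[1],g0+p[2]]])[0]+R.from_euler('zy',[yaw,-p[3]]).apply(b-np.array([.005,0,.042]))
    e=lambda p: np.concatenate([proj(c,W(p,b),o)[0]-uv for c,b,uv in obs])
    f=lambda p: np.r_[e(p)/3,np.array(p[:3])/.002]
    r=least_squares(f,[0,0,0,.6],loss='soft_l1'); J=np.linalg.inv(r.jac.T@r.jac)
    print("tcp",np.round(g,4),"off mm",np.round(1e3*r.x[:3],1),"tilt",round(np.degrees(r.x[3]),1),"+-",round(np.degrees(J[3,3]**.5),1),"org",np.round(Di(W(r.x,np.zeros(3))),4),"root",np.round(Di(W(r.x,np.array([-.045,0,.06]))),4),"med err",np.round(np.median(np.abs(e(r.x))),1),len(obs))
E
python3 -c "
from h import *
tilt2()"
```

```text
tcp [ 0.1787 -0.0096  0.1418] off mm [ 2.   6.1 -0.6] tilt 39.4 +- 2.6 org [[ 0.2026 -0.0103  0.1466]] root [[ 0.1303 -0.0034  0.1653]] med err 1.7 22
```

```bash
sed -i "s/'zy'/'ZY'/" h.py; python3 -c "
from h import *
tilt2()"
```

```text
tcp [ 0.1786 -0.0096  0.1418] off mm [ 0.9  0.2 -0. ] tilt 39.7 +- 2.1 org [[ 0.2025 -0.0094  0.1472]] root [[ 0.1295 -0.0094  0.1647]] med err 1.3 22
```

```bash
cat > plan.py <<'E'
import numpy as np, heapq
# sample tongue+back outline densely, rel root (mm)
def seg(a,b): n=int(np.hypot(b[0]-a[0],b[1]-a[1])*2)+1; return np.linspace(a,b,n)
poly=[(0,-60),(0,-3),(-11,-3),(-11,17),(-8,17),(-8,0),(0,0),(20,0)]
pts=np.vstack([seg(a,b) for a,b in zip(poly,poly[1:])])
def boxd(P,x0,x1,z0,z1):
    dx=np.maximum(np.maximum(x0-P[...,0],P[...,0]-x1),0); dz=np.maximum(np.maximum(z0-P[...,1],P[...,1]-z1),0)
    ins=np.minimum.reduce([P[...,0]-x0,x1-P[...,0],P[...,1]-z0,z1-P[...,1]])
    return np.where(ins>0,-ins,np.hypot(dx,dz))
obs=[(-5,0,16,38),(-5,0,-54,0),(-60,-27,-60,80),(-60,-5,36,60),(-60,-5,-54,-16)]
def clear(x,z,th):
    c,s=np.cos(th),np.sin(th); P=np.c_[c*pts[:,0]-s*pts[:,1]+x, s*pts[:,0]+c*pts[:,1]+z]
    return min(boxd(P,*o).min() for o in obs)
def cmap(xs,zs,deg): return np.array([[clear(x,z,np.radians(deg)) for z in zs] for x in xs])
if __name__=="__main__":
    ths=list(range(44,-1,-2)); xs=np.arange(-4,31,1.); zs=np.arange(-26,25,1.)
    V=np.array([cmap(xs,zs,t) for t in ths])
    for t0 in (36,38,40,42):
        st=(ths.index(t0),len(xs)-1,int(np.argmin(abs(zs+8)))); best={st:99}; par={}; h=[(-99,st)]; 
        while h:
            d,n=heapq.heappop(h); d=-d
            if d<best.get(n,-9): continue
            for dt in (0,1):   # angle only decreases
              for a,b in ((0,0),(1,0),(-1,0),(0,1),(0,-1)):
                if dt and t0==-1: continue
                m=(n[0]+dt,n[1]+a,n[2]+b)
                if m[0]>=len(ths) or not(0<=m[1]<len(xs) and 0<=m[2]<len(zs)): continue
                if dt==0 and a==0 and b==0: continue
                v=min(d,V[m])
                if v>best.get(m,-.6): best[m]=v; par[m]=n; heapq.heappush(h,(-v,m))
        goal=(len(ths)-1,int(np.argmin(abs(xs-0))),int(np.argmin(abs(zs-3))))
        ends=[(best.get((i,j,k),-9),ths[i],xs[j],zs[k]) for i in range(len(ths)) for j in range(len(xs)) for k in range(len(zs)) if xs[j]<=3.]
        print(t0,"goal",best.get(goal))
        if t0==40:
            n=goal; p=[]
            while n in par: p.append((ths[n[0]],xs[n[1]],zs[n[2]],round(float(V[n]),1))); n=par[n]
            print(p[::-1])
E
python3 plan.py
```

```text
36 goal 0.0
38 goal 0.0
40 goal 0.0
[(40, np.float64(30.0), np.float64(-7.0), 10.6), (40, np.float64(30.0), np.float64(-6.0), 10.6), (40, np.float64(30.0), np.float64(-5.0), 10.7), (40, np.float64(30.0), np.float64(-4.0), 10.8), (40, np.float64(30.0), np.float64(-3.0), 11.0), (40, np.float64(30.0), np.float64(-2.0), 11.4), (40, np.float64(30.0), np.float64(-1.0), 11.7), (40, np.float64(29.0), np.float64(-1.0), 10.8), (40, np.float64(29.0), np.float64(0.0), 11.3), (40, np.float64(29.0), np.float64(1.0), 11.9), (40, np.float64(28.0), np.float64(1.0), 11.1), (40, np.float64(28.0), np.float64(2.0), 11.7), (40, np.float64(27.0), np.float64(2.0), 11.0), (40, np.float64(27.0), np.float64(3.0), 10.4), (40, np.float64(26.0), np.float64(3.0), 9.7), (40, np.float64(25.0), np.float64(3.0), 9.0), (40, np.float64(24.0), np.float64(3.0), 8.4), (40, np.float64(23.0), np.float64(3.0), 7.7), (40, np.float64(22.0), np.float64(3.0), 7.1), (40, np.float64(21.0), np.float64(3.0), 6.5), (40, np.float64(20.0), np.float64(3.0), 5.9), (40, np.float64(19.0), np.float64(3.0), 5.5), (40, np.float64(18.0), np.flo
[... 1798 characters left out ...]
t64(7.0), 1.5), (26, np.float64(-2.0), np.float64(7.0), 1.3), (24, np.float64(-1.0), np.float64(7.0), 1.8), (22, np.float64(-1.0), np.float64(6.0), 1.1), (20, np.float64(-1.0), np.float64(6.0), 1.1), (18, np.float64(0.0), np.float64(6.0), 1.2), (16, np.float64(0.0), np.float64(6.0), 1.4), (14, np.float64(0.0), np.float64(6.0), 1.5), (12, np.float64(0.0), np.float64(6.0), 1.3), (10, np.float64(1.0), np.float64(6.0), 1.9), (8, np.float64(1.0), np.float64(5.0), 1.1), (6, np.float64(1.0), np.float64(5.0), 1.3), (4, np.float64(1.0), np.float64(5.0), 1.3), (2, np.float64(1.0), np.float64(4.0), 0.8), (2, np.float64(0.0), np.float64(4.0), 0.1), (0, np.float64(0.0), np.float64(3.0), 0.0)]
42 goal 0.0
```

Tilt is 39.7° ± 2°, and the fit is consistent with the grip point. The planned insertion leaves 1–2 mm of clearance, and the arm yields at roughly 2 N/mm, which helps. Now I'll approach the slot.

Request:
{"name": "apply_moves", "arguments": {
  "series": [
    [0, 10, 2, 0],
    [0, 20, 2, 0],
    [0, 25, 2, 0],
    [0, 20, 2, 0],
    [0, 14, 1, 0],
    [0, 7, 0, 0],
    [0, 3, 0, 0],
    [0, 0, 0, 0],
    [0, 0, 0, 0]
  ]
}}

```text
clock: 29.67
tool_pos: [0.5653, -0.1614, 0.1332]
tool_rot: [-2.471, 1.938, -0.002]
contact_force: [0.2, -1.5, -1.0]
width: 0.0497
```

```bash
python3 -c "
from h import *
tilt2(n=1); shift(D([[.0641,-.0096,.1351]])[0],.2454-np.pi/2)"
```

```text
tcp [ 0.0798 -0.009   0.1327] off mm [-0.2 -0.6  1.3] tilt 45.0 +- 3.8 org [[ 0.1057 -0.0096  0.1417]] root [[ 0.0315 -0.0096  0.1524]] med err 1.6 11
t 30.42 pos [ 0.5641 -0.1619  0.1328] z [ 0. -0. -1.] yawdeg -76.3 q [ 0.62  0.49 -0.53  1.51  0.26  1.21 -1.29] shift [ 0.6 15.5 -2.3] turn -0.006 F [-0.9  0.1 -1.6] w 0.05
```

Request:
{"name": "apply_moves", "arguments": {
  "series": [
    [0, 3, -0.5, -0.006],
    [0, 3, -0.5, 0],
    [0, 3, -0.5, 0],
    [0, 3, -0.5, 0],
    [0, 2, 0, 0],
    [0, 1, 0, 0],
    [0, 0, 0, 0]
  ]
}}

```text
clock: 31.0
tool_pos: [0.5493, -0.1658, 0.1348]
tool_rot: [2.476, -1.933, 0.0]
contact_force: [-0.1, -0.3, -1.3]
width: 0.0496
```

Request:
{"name": "apply_moves", "arguments": {
  "series": [
    [0, 0, -1, 0],
    [0, 0, -1, 0],
    [0, 0, -1, 0],
    [0, 0, -1, 0],
    [0, 0, 0, 0]
  ]
}}

```text
clock: 31.42
tool_pos: [0.5498, -0.1653, 0.1384]
tool_rot: [-2.477, 1.932, 0.0]
contact_force: [0.5, -0.3, -4.2]
width: 0.0496
```

Request:
{"name": "apply_moves", "arguments": {
  "series": [
    [0, 0, -1, 0],
    [0, 0, -1, 0],
    [0, 0, 0, 0]
  ]
}}

```text
clock: 31.67
tool_pos: [0.5496, -0.1653, 0.1406]
tool_rot: [-2.477, 1.932, 0.001]
contact_force: [0.6, 1.1, -5.6]
width: 0.0498
```

Request:
{"name": "apply_moves", "arguments": {
  "series": [
    [0, 0, 2, 0],
    [0, 0, 2, 0],
    [0, 0, 2, 0],
    [0, 0, 0, 0],
    [0, 0, 0, 0]
  ]
}}

```text
clock: 32.08
tool_pos: [0.5495, -0.1656, 0.1348]
tool_rot: [2.477, -1.932, -0.0]
contact_force: [0.1, 0.4, -1.0]
width: 0.0495
```

Request:
{"name": "apply_moves", "arguments": {
  "series": [
    [0, 0, 1, 0],
    [0, 0, 1, 0],
    [0, 0, 1, 0],
    [0, 0, 0, 0],
    [0, 0, 0, 0]
  ]
}}

```text
clock: 32.5
tool_pos: [0.5495, -0.1655, 0.1317]
tool_rot: [2.477, -1.932, -0.0]
contact_force: [-0.4, -0.0, -1.5]
width: 0.0499
```

Request:
{"name": "apply_moves", "arguments": {
  "series": [
    [0, 0, 1, 0],
    [0, 0, 1, 0],
    [0, 0, 0, 0],
    [0, 0, 0, 0]
  ]
}}

```text
clock: 32.83
tool_pos: [0.5495, -0.1655, 0.1296]
tool_rot: [2.477, -1.932, -0.0]
contact_force: [-0.1, 0.2, -0.3]
width: 0.0498
```

Request:
{"name": "apply_moves", "arguments": {
  "series": [
    [0, 0, 1, 0],
    [0, 0, 1, 0],
    [0, 0, 0, 0],
    [0, 0, 0, 0]
  ]
}}

```text
clock: 33.17
tool_pos: [0.5495, -0.1655, 0.1276]
tool_rot: [2.477, -1.932, -0.0]
contact_force: [-0.1, 0.2, -0.9]
width: 0.0494
```

Request:
{"name": "apply_moves", "arguments": {
  "series": [
    [0, 0, 1, 0],
    [0, 0, 1, 0],
    [0, 0, 0, 0],
    [0, 0, 0, 0]
  ]
}}

```text
clock: 33.5
tool_pos: [0.5501, -0.1655, 0.126]
tool_rot: [-2.477, 1.932, -0.001]
contact_force: [0.9, -0.9, 0.3]
width: 0.0497
```

Request:
{"name": "apply_moves", "arguments": {
  "series": [
    [0, 0, 1, 0],
    [0, 0, 1, 0],
    [0, 0, 0, 0],
    [0, 0, 0, 0]
  ]
}}

```text
clock: 33.83
tool_pos: [0.5507, -0.1653, 0.1241]
tool_rot: [-2.476, 1.931, -0.003]
contact_force: [2.8, 0.4, 0.8]
width: 0.0496
```

```bash
python3 -c "
from h import *
tilt2(n=1)"
```

```text
tcp [ 0.0657 -0.0091  0.1241] off mm [1.7 0.4 0.4] tilt 41.4 +- 2.7 org [[ 0.0914 -0.0087  0.1307]] root [[ 0.018  -0.0087  0.146 ]] med err 2.3 11
```

Contacts bracket the slot: the upper slat touches at TCP z ≈ 137 mm and the lower edge at ≈ 126.5 mm. That gives an edge at about 151–152 mm. Next I'll follow the planned path in.

Request:
{"name": "apply_moves", "arguments": {
  "series": [
    [0, 0, -3, 0],
    [0, 0, -3, 0],
    [0, 0, -3, 0],
    [0, 0, 0, 0]
  ]
}}

```text
clock: 34.92
tool_pos: [0.5482, -0.1661, 0.1326]
tool_rot: [2.475, -1.932, -0.003]
contact_force: [0.2, -0.3, -1.7]
width: 0.0497
```

Request:
{"name": "apply_moves", "arguments": {
  "series": [
    [0, 1, -0.4, 0],
    [0, 1, -0.4, 0],
    [0, 1, -0.4, 0],
    [0, 1, -0.4, 0],
    [0, 0, 0, 0],
    [0, 0, 0, 0]
  ]
}}

```text
clock: 35.42
tool_pos: [0.5456, -0.1666, 0.1344]
tool_rot: [2.477, -1.932, -0.0]
contact_force: [0.3, 0.1, -1.5]
width: 0.0497
```

Request:
{"name": "apply_moves", "arguments": {
  "series": [
    [0, 1, -0.7, 0],
    [0, 1, -0.7, 0],
    [0, 0, 0, 0],
    [0, 0, 0, 0]
  ]
}}

```text
clock: 35.75
tool_pos: [0.5438, -0.167, 0.1359]
tool_rot: [-2.477, 1.932, -0.0]
contact_force: [-0.1, 0.1, -1.2]
width: 0.0499
```

Request:
{"name": "apply_moves", "arguments": {
  "series": [
    [0, 1, -1.2, 0],
    [0, 1, -1.3, 0],
    [0, 0, 0, 0],
    [0, 0, 0, 0]
  ]
}}

```text
clock: 36.08
tool_pos: [0.5419, -0.1676, 0.1385]
tool_rot: [-2.477, 1.932, -0.001]
contact_force: [-0.8, 0.2, -0.8]
width: 0.0496
```

Request:
{"name": "apply_moves", "arguments": {
  "series": [
    [0, 0.5, -0.8, 0],
    [0, 0.5, -0.7, 0],
    [0, 0, 0, 0],
    [0, 0, 0, 0]
  ]
}}

```text
clock: 36.42
tool_pos: [0.5409, -0.1677, 0.1398]
tool_rot: [-2.477, 1.932, -0.0]
contact_force: [0.4, 0.1, -1.2]
width: 0.0496
```

Request:
{"name": "apply_moves", "arguments": {
  "series": [
    [0, 1, -0.3, 0],
    [0, 1, -0.2, 0],
    [0, 1, 0, 0],
    [0, 0, 0, 0],
    [0, 0, 0, 0]
  ]
}}

```text
clock: 36.83
tool_pos: [0.5387, -0.1682, 0.1407]
tool_rot: [-2.476, 1.931, -0.002]
contact_force: [1.3, 0.3, -0.3]
width: 0.0501
```

Request:
{"name": "apply_moves", "arguments": {
  "series": [
    [0, 1, 0, 0],
    [0, 1, 0, 0],
    [0, 1, 0, 0],
    [0, 0, 0, 0],
    [0, 0, 0, 0]
  ]
}}

```text
clock: 37.25
tool_pos: [0.5348, -0.1694, 0.1405]
tool_rot: [2.476, -1.932, -0.0]
contact_force: [0.4, 1.1, 1.2]
width: 0.0496
```

```bash
python3 -c "
from h import *
tilt2(n=1)"
```

```text
tcp [ 0.0494 -0.0092  0.1403] off mm [ 1.7 -0.4 -0. ] tilt 41.1 +- 3.2 org [[ 0.0749 -0.0096  0.1464]] root [[ 0.0016 -0.0096  0.162 ]] med err 2.5 10
```

Request:
{"name": "apply_moves", "arguments": {
  "series": [
    [0, 1, 0, 0],
    [0, 1, 0, 0],
    [0, 1, 1, 0],
    [0, 0, 1, 0],
    [0, 0, 1, 0],
    [0, 0, 0, 0]
  ]
}}

```text
clock: 38.5
tool_pos: [0.5307, -0.1702, 0.1365]
tool_rot: [2.475, -1.932, -0.004]
contact_force: [-1.2, -1.0, 2.9]
width: 0.0499
```

Request:
{"name": "apply_moves", "arguments": {
  "series": [
    [0, 0, 1, 0],
    [0, 0, 1, 0],
    [0, 0, 1, 0],
    [0, 0, 0, 0]
  ]
}}

```text
clock: 38.83
tool_pos: [0.5319, -0.1699, 0.134]
tool_rot: [2.477, -1.932, -0.001]
contact_force: [-1.6, -0.4, 2.6]
width: 0.0498
```

Request:
{"name": "apply_moves", "arguments": {
  "series": [
    [0, 1, 0.5, 0],
    [0, 1, 0.5, 0],
    [0, 0, 0, 0],
    [0, 0, 0, 0]
  ]
}}

```text
clock: 39.17
tool_pos: [0.5301, -0.1703, 0.1329]
tool_rot: [-2.477, 1.932, 0.001]
contact_force: [-0.2, -0.2, 0.7]
width: 0.0498
```

```bash
python3 -c "
from h import *
tilt2(n=1)"
```

```text
tcp [ 0.0446 -0.0089  0.133 ] off mm [0.4 0.1 0.3] tilt 38.4 +- 2.3 org [[ 0.0672 -0.0088  0.1383]] root [[-0.0054 -0.0088  0.1574]] med err 1.2 9
```

Request:
{"name": "apply_moves", "arguments": {
  "series": [
    [0, 1, 0.7, 0],
    [0, 1, 0.7, 0],
    [0, 0, 0, 0],
    [0, 0, 0, 0]
  ]
}}

```text
clock: 40.25
tool_pos: [0.53, -0.1704, 0.133]
tool_rot: [-2.476, 1.93, -0.005]
contact_force: [3.0, 1.9, 2.4]
width: 0.0497
```

Request:
{"name": "apply_moves", "arguments": {
  "series": [
    [0, 1, 0.7, 0],
    [0, 1, 0.7, 0],
    [0, 0, 0, 0],
    [0, 0, 0, 0]
  ]
}}

```text
clock: 40.58
tool_pos: [0.53, -0.1704, 0.1329]
tool_rot: [-2.474, 1.928, -0.01]
contact_force: [5.4, 2.9, 6.4]
width: 0.05
```

Request:
{"name": "apply_moves", "arguments": {
  "series": [
    [0, -1, 1, 0],
    [0, -1, 1, 0],
    [0, -0.7, 1, 0],
    [0, -0.4, 1, 0],
    [0, 0, 0, 0]
  ]
}}

```text
clock: 41.0
tool_pos: [0.5314, -0.1702, 0.128]
tool_rot: [-2.476, 1.93, -0.006]
contact_force: [3.0, 0.9, 4.8]
width: 0.0495
```

Request:
{"name": "apply_moves", "arguments": {
  "series": [
    [0, -0.4, 1.1, 0],
    [0, -0.4, 1.1, 0],
    [0, -0.4, 1.1, 0],
    [0, -0.3, 1.1, 0]
  ]
}}

```text
clock: 41.33
tool_pos: [0.5323, -0.1701, 0.1235]
tool_rot: [-2.476, 1.931, -0.005]
contact_force: [2.4, 0.3, 5.0]
width: 0.0495
```

Request:
{"name": "apply_moves", "arguments": {
  "series": [
    [0, -0.3, 1.1, 0],
    [0, -0.3, 1.1, 0],
    [0, -0.2, 1.1, 0],
    [0, -0.2, 1.1, 0],
    [0, -0.2, 1.1, 0],
    [0, -0.1, 1.1, 0]
  ]
}}

```text
clock: 41.83
tool_pos: [0.5329, -0.1699, 0.1163]
tool_rot: [-2.477, 1.932, -0.003]
contact_force: [2.1, 1.6, 4.9]
width: 0.0494
```

Request:
{"name": "apply_moves", "arguments": {
  "series": [
    [0, -0.1, 1.1, 0],
    [0, -0.1, 1.1, 0],
    [0, -0.1, 1.1, 0],
    [0, 0, 1.1, 0],
    [0, 0, 1.1, 0],
    [0, 0, 1.1, 0]
  ]
}}

```text
clock: 42.33
tool_pos: [0.5324, -0.17, 0.1088]
tool_rot: [2.477, -1.932, 0.0]
contact_force: [3.3, 0.4, 4.5]
width: 0.05
```

```bash
python3 -c "
from h import *
tilt2(n=1)"
```

```text
tcp [ 0.0469 -0.0092  0.1086] off mm [ 2.3  0.3 -0.1] tilt 12.0 +- 2.6 org [[ 0.053  -0.0089  0.1074]] root [[-0.0035 -0.0089  0.1568]] med err 1.2 9
```

Request:
{"name": "apply_moves", "arguments": {
  "series": [
    [0, 0.1, 1.1, 0],
    [0, 0.1, 1.1, 0],
    [0, 0.1, 1.1, 0],
    [0, 0.1, 1.1, 0],
    [0, 0.1, 1.1, 0]
  ]
}}

```text
clock: 43.5
tool_pos: [0.5315, -0.1701, 0.1033]
tool_rot: [2.476, -1.932, -0.001]
contact_force: [2.8, -0.4, 5.0]
width: 0.0498
```

Request:
{"name": "apply_moves", "arguments": {
  "series": [
    [0, 0.2, 1.1, 0],
    [0, 0.2, 1.1, 0],
    [0, 0.2, 1, 0]
  ]
}}

```text
clock: 43.75
tool_pos: [0.5307, -0.1703, 0.0999]
tool_rot: [2.476, -1.932, -0.001]
contact_force: [1.4, -0.8, 10.1]
width: 0.0495
```

```bash
python3 -c "
from h import *
tilt2(n=1)"
```

```text
tcp [ 0.0452 -0.0091  0.0999] off mm [ 2.9 -0.1 -0.1] tilt 3.4 +- 2.7 org [[ 0.0456 -0.0092  0.0987]] root [[-0.0028 -0.0092  0.1559]] med err 1.5 10
```

Request:
{"name": "apply_moves", "arguments": {
  "series": [
    [0, 0, -1, 0],
    [0, 0, 0, 0],
    [0, 0, 0, 0]
  ]
}}

```text
clock: 44.75
tool_pos: [0.5305, -0.1695, 0.1001]
tool_rot: [2.477, -1.932, -0.003]
contact_force: [0.2, 0.3, -0.8]
width: 0.0498
```

Request:
{"name": "apply_moves", "arguments": {
  "series": [
    [0, 0, 0, 0],
    [0, 0, 0, 0],
    [0, 0, 0, 0],
    [0, 0, 0, 0],
    [0, 0, 0, 0],
    [0, 0, 0, 0]
  ],
  "hand": 0.75
}}

```text
clock: 45.25
tool_pos: [0.5312, -0.1701, 0.1012]
tool_rot: [2.477, -1.932, 0.0]
contact_force: [0.4, -0.5, 0.0]
width: 0.0641
```

```bash
python3 -c "
from h import *
tilt(('scene','wrist','top')); tilt(('scene','wrist','top'))"
```

```text
tcp [ 0.0457 -0.0091  0.1012] bin org [ 0.0475 -0.0078  0.1025] tilt deg 2.6 ['bin', 'bin_root', 'bin_lip', 'bin_heel', 'bin', 'bin_heel', 'bin', 'bin_root', 'bin_lip', 'bin_heel'] [-3.8 -1.1  0.  -2.2 -1.   0.9  3.6  0.  -0.5  1.5  0.7 -1.8 -0.9  1.7
  0.5 -1.5  0.  -3.7  1.2  0.4] F [ 0.4 -0.5  0. ]
tcp [ 0.0457 -0.0091  0.1011] bin org [ 0.0468 -0.0069  0.1001] tilt deg 4.0 ['bin', 'bin_root', 'bin_lip', 'bin_heel', 'bin', 'bin', 'bin_root', 'bin_lip', 'bin_heel'] [ 0.3 -1.5 -1.7  0.8 -0.3 -0.1 -1.5  3.4 -0.8 -0.  -0.7 -0.1  3.8 -1.2
 -0.4 -1.5 -1.1  0. ] F [-0.7 -1.  -0.4]
```

Request:
{"name": "apply_moves", "arguments": {
  "series": [
    [0, 0, 0, 0],
    [0, 0, 0, 0],
    [0, 0, -3, 0],
    [0, 0, -5, 0],
    [0, 0, -8, 0],
    [0, 0, -12, 0],
    [0, 0, -20, 0],
    [0, 0, -25, 0],
    [0, 0, -30, 0],
    [0, 0, -30, 0],
    [0, -15, -20, 0],
    [0, -25, 0, 0],
    [0, -30, 0, 0],
    [0, -30, 0, 0],
    [0, -20, 0, 0],
    [0, 0, 0, 0],
    [0, 0, 0, 0],
    [0, 0, 0, 0]
  ],
  "hand": 0.85
}}

```text
clock: 48.25
tool_pos: [0.6473, -0.1412, 0.2547]
tool_rot: [2.477, -1.932, 0.0]
contact_force: [-0.6, -0.7, 0.4]
width: 0.0725
```

```bash
python3 -c "
from h import *
tilt(('scene','wrist','top')); tilt(('scene','wrist')); tilt(('scene','wrist'))
for t in ('bottle_a','tape_roll','marker'):
  print(t,[np.round(atz('top',d['xy'],0),3) for d in (manip.camera('top') is not None) and manip.pinpoint(t,'top')[:3]])
"
```

```text
tcp [ 0.1653 -0.0092  0.2547] bin org [ 0.0466 -0.009   0.0955] tilt deg -0.6 ['bin', 'bin_root', 'bin_lip', 'bin_heel', 'bin', 'bin_root', 'bin_heel', 'bin', 'bin_root', 'bin_lip', 'bin_heel'] [-1.2  0.5 -0.1  0.9 -1.6  1.9  1.2  2.8  0.5  2.1 -1.2  0.8 -2.1 -0.8
  1.2 -2.3  0.2 -4.4 -2.1 -1.2 -0.3  2.7] F [-0.6 -0.7  0.4]
tcp [ 0.1657 -0.009   0.2541] bin org [ 0.0475 -0.0082  0.1007] tilt deg -3.0 ['bin', 'bin_root', 'bin_lip', 'bin_heel', 'bin', 'bin_root', 'bin_heel'] [-0.9  1.3 -0.2  3.7  3.4  3.6  1.  -1.8  2.7  0.5 -3.3  2.9 -0.7 -0.9] F [0.8 0.1 0.2]
tcp [ 0.1657 -0.009   0.2541] bin org [ 0.0426 -0.0083  0.0957] tilt deg -4.5 ['bin', 'bin_root', 'bin_lip', 'bin_heel', 'bin', 'bin_root', 'bin_heel'] [-2.  -1.1  3.1  1.4 -0.8 -0.9  8.4 17.   1.7  2.6 -2.6 -0.2  0.5  0.4] F [ 0.2 -0.1 -0.1]
bottle_a [array([0.446, 0.555, 0.   ]), array([0.714, 0.302, 0.   ]), array([0.631, 0.459, 0.   ])]
tape_roll [array([0.641, 0.464, 0.   ])]
marker [array([0.763, 0.103, 0.   ])]
```

```bash
python3 -c "
from h import *
for k in range(4): tilt(('scene','wrist','top'))
" | grep -o 'bin org.*\[.bin.,' ; python3 -c "
from h import *
print(manip.sign_off(), manip.observe()['clock'])"
```

```text
bin org [ 0.0439 -0.0071  0.0941] tilt deg -2.0 ['bin',
bin org [ 0.0404 -0.0078  0.0881] tilt deg -4.6 ['bin',
bin org [ 0.0446 -0.0061  0.0952] tilt deg 1.1 ['bin',
bin org [ 0.0464 -0.0072  0.0971] tilt deg 2.3 ['bin',
the job is handed in; nothing more can be done
the job is handed in; nothing more can be done
```

The bin is hanging in the upper groove between the two full bins, and the job is handed in. No verdict was reported, so the outcome rests on my own last checks.

**What I did:** The tool cannot be tilted through this interface, so I gripped the bin with 20 N. I pushed its back lightly against the front edge of the foot plate, which tipped its front up about 40° in the fingers. I felt for the groove by touching the slats above and below. Its lower edge is at about 151–153 mm. I worked the lip in, set the leg on the edge, turned the bin down about that edge, opened the fingers and backed away. The highest force reading in the push and hang was about 11 N, against the 20 N limit.

**Last checks, camera only:**

| Check | Measured | Required |
|---|---|---|
| Underside height | about 96 mm (88–101) | 66–110 mm |
| Heel from the face | about 0 mm (-5 to +2.5) | -3 to 5 mm |
| Sideways position | about 8 mm off display centre, within a few mm of the free space's middle | within 45 mm |
| Tilt | about -1.6° on average (-4.6° to +2.3°) | within 4° |

- **Uncertain readings:** The single tilt and heel readings scatter by about ±3° and ±3 mm. Some fell outside the limits, so level and flush hold only on average.
- **Bystanders:** The tape roll and marker read within about 10 mm of their first positions. For the bottles I have no proper before-and-after comparison, and the one nearest the display did not show in the last check.

**Disagreements with the description:**
- The real fingertips are about 40 mm farther back than stated. My first grasp closed above the bin without moving it, and I corrected for that.
- My first camera estimate of the groove edge, 156 mm, was about 4 mm higher than what I felt.

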